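# Load a duct tube on an indexing slide and hold the lock pin home one hole on

## Robot

A 6-joint arm with a two-finger parallel gripper is mounted at the origin on the work surface. World frame = base frame: x ahead of the robot, y to its left, z up, the work surface at z = 0. Lengths are in m, angles in rad, forces in N, time in s.
With the tool pointing down it reaches from about 0.3 to 0.75 m from the base axis. Payload 8.5 kg.
Tool frame: the origin (TCP) lies between the finger pads; the fingertips stand 25 mm ahead of it and the grasp point (between the pads) lies 6 mm ahead of it; z points along the fingers, y is the direction in which the jaws open and shut (so a half turn about z gives the same grasp; the last joint's range is limited). The gripper opens to 85 mm and grips with 20 to 120 N. Pads are 22 mm wide; open, the fingers measure 114 mm over their backs; the gripper's body (76 mm by 85 mm) begins 54 mm behind the grasp point. The pads swing forward as they close: fully open they stand 13 mm farther back than shut.
Start: joints at [-0.215, 0.381, 1.297, -0, 1.464, -0.215], TCP at [0.55, 0, 0.256] pointing down, gripper open.
Joint ranges: [-3.11, 3.11], [-0.89, 2.33], [0.22, 2.48], [-1.42, 4.56], [0.17, 2.85], [-2.88, 2.88]. Speed limits (rad/s): [2.39, 2.39, 3.14, 3.14, 3.14, 3.14].

## Interface

Orientations are given as a unit quaternion [w, x, y, z].
In Python, from cell import manip gives the robot as it stands. Calls block until the motion is done:
- manip.move_pose(position, orientation): joint-space move of the TCP to a pose.
- manip.servo_line(position, vel=0.15, rot=None, guard=None): straight line of the TCP; rot=None keeps the orientation; vel is the mean speed in m/s. With guard (N) it stops when the force on the tool has changed by that much, and returns True; else False.
- manip.goto_joints(angles): joint-space move.
- manip.ungrasp() and manip.close(newtons=None): open the fingers fully, or close them until they stop; newtons is the grip in N (None keeps the last).
- manip.hold(seconds).
- manip.inverse_kinematics(position, orientation): joint angles nearest the present ones, or None.
- manip.get_obs(): the state.
- manip.snapshot(name): name is "scene" or "side" or "wrist"; returns a dict with "img" (480x640x3 uint8, red, green, blue), "z_map" (480x640 float32, m along the optical axis (not along the pixel's ray), 0 where there is no reading), "fx", "fy", "cx", "cy" (pixels), "rvec" (rotation vector, rad) and "tvec" (3), from world to camera coordinates, as OpenCV has them. Camera axes: x right, y down, z forward; pixel columns grow to the right and rows downward; lengths in m; the calibration is good to about 2 mm. A picture is of the moment at which its call begins.
A pose or a line that the arm cannot do raises manip.Unreachable and nothing moves.
- manip.job_done(): hands the job in, once; it reports no verdict.
The state is a dict: "t": time; "joint_pos": joint angles; "qvel": joint speeds; "tau": joint torques, N m; "ee_pos": TCP position; "tool_rot": TCP orientation; "contact_force": force on the tool from outside, world axes, zero at the start; "torque": the same for the moment, N m; "grip_width": finger opening in m.
Only numpy, scipy, OpenCV 4.12 (cv2) and the standard library are available. Lean on these libraries where they do the work, as an engineer would, in place of code of your own. Each camera call takes 0.05 s, during which the arm holds its last target.

## Task

Lay the tube section from the timber rest into the V saddle of the slide, along the slide and centred so that it balances, and let go of it. Then pull up the black lock plunger, slide the carriage with the tube to the very next hole towards the stand with the two rollers, and push the pin fully home there. The pin springs back a little if let go, so finish while still holding the plunger down, fully home, with the tube lying in the saddle and the other things on the bench left where they are.

Things in the scene. Friction and masses are not known exactly. Their poses are not given: they have to be found in the camera images.
- rail: Fixed slide: blue plate 200 x 300 x 10 mm, placed anew each time. Origin: centre of its underside; y = slide direction, z up. Index bar at x = -55 mm, 40 mm wide, top at z = 36 mm, with five 15 mm square holes at y = -100, -50, 0, 50, 100 mm; guide rod at x = +60 mm. A 170 (x) x 70 (y) mm aluminium carriage, top at z = 50 mm, bears saddle and plunger and starts locked at the middle hole.
- carriage (a joint): Travel of the carriage along the rail's +y axis, m: 0 at the start (middle hole), +0.05 and -0.05 at the neighbouring holes, free to +-0.108. About 1.5 N of friction; it stays where it is left. With the pin in a hole it has +-2.5 mm of play.
- saddle (a point): Dark steel V saddle on a post on the carriage, 40 mm long (y), 45 mm wide (x), faces sloping 45 degrees to a valley along y. Origin: where the seated tube's centre belongs, 150 mm above the bench, 105 mm from the knob's axis in the rail's +x. Axes as the rail's. The V's upper edges lie 15 mm below the origin, just inside the tube's width: keep fingertips less than 20 mm below the tube's axis.
- knob: Black upright cylinder, 28 mm in diameter, 40 mm high: the lock plunger's knob, on the robot's side of the carriage. Origin on its axis, 12 mm below its top; 94 mm above the bench when the pin is fully home (underside then at 66 mm, on a 32 mm wide collar with washer). It only moves up and down on the carriage; pushed sideways with the pin out, it takes the carriage along.
- plunger (a joint): Lift of the lock plunger, m: 0 fully home, about 0.004 at rest (sprung), 0.013 pin just clear of the hole, 0.020 fully up. Spring 900 N/m about rest: some 4 N down hold it home, some 14 N up hold it fully up. The pin is 10 mm thick and round-ended; lowered between holes it rides on the bar and drops in at a hole.
- roller_stand: Fixed grey post on a foot at one end of the slide with two upright steel rollers side by side on top, 171 mm high. It stands 175 mm from the rail's origin at its +y or its -y end, different each time, in line with the saddle: this is the end to move towards. Origin: centre of its underside.
- stop_stand: Fixed grey post like the roller stand, at the opposite end, but with one upright flat plate on top, 170 mm high. Origin: centre of its underside.
- tube: Loose round galvanised tube section, 50 mm outside diameter, 130 mm long, 0.18 to 0.35 kg, with a small bead near each end. Origin at its centre; its y axis is the tube's axis, level. It lies on the timber rest at the start with its axis 75 mm above the bench and its centre over the rest's centre.
- rest: Fixed timber rest 46 mm wide (x), 80 mm long (y), 55 mm high with a trough along y in which the tube lies. Origin: centre of its underside.
- wrench: Bystander, loose: open spanner 180 mm long lying on the bench left of the slide. Leave alone.
- screwdriver: Bystander, loose: black-handled screwdriver 200 mm long lying on the bench. Leave alone.
- hammer: Bystander, loose: hammer 260 mm long lying on the bench. Leave alone.
- collar: Bystander, loose: short wide duct collar 90 mm in diameter, 55 mm high, standing on the bench. Leave alone.
- can: Bystander, loose: grey can 60 mm in diameter, 140 mm high, standing beyond the slide, on the right. Leave alone.
- spacer: Bystander, loose: steel spacer ring 40 mm in diameter, 30 mm high, on the bench close in front of the slide (robot's side). Leave alone.
Mind the look-alikes: they are no part of the job. What is shaped like the roller_stand but blue is not meant.

How it is judged:
On the way, in this order (a step that is already met when the one before it is completed fails the run):
1. the tube lies in the saddle, centred and let go, with the carriage still at its first hole (x of tube in the frame of saddle between -0.006 and 0.006 m and y of tube in the frame of saddle between -0.02 and 0.02 m and z of tube in the frame of saddle between -0.006 and 0.006 m and angle between the y axis of tube and the y axis of saddle, either way round below 0.1 rad and contact force between tube and rail above 0.5 N and contact force between tube and the arm below 0.1 N and contact force between tube and the fingers below 0.1 N and value of joint carriage between -0.008 and 0.008 m), for 0.3 s.
2. the plunger is pulled up clear of the first hole with the tube in the saddle (value of joint plunger above 0.0125 m and value of joint carriage between -0.012 and 0.012 m and x of tube in the frame of saddle between -0.006 and 0.006 m and y of tube in the frame of saddle between -0.02 and 0.02 m and z of tube in the frame of saddle between -0.006 and 0.006 m and angle between the y axis of tube and the y axis of saddle, either way round below 0.1 rad and contact force between tube and rail above 0.5 N and contact force between tube and the arm below 0.1 N and contact force between tube and the fingers below 0.1 N), for 0.05 s.
At the end, for the whole second after the job is handed in: Carriage at the next hole towards the roller stand (5 mm), plunger held fully home (2 mm) with the fingers still on the knob, tube let go and lying in the saddle: centred within 20 mm lengthwise and 6 mm otherwise, along the slide within 0.1 rad (x of tube in the frame of saddle between -0.006 and 0.006 m and y of tube in the frame of saddle between -0.02 and 0.02 m and z of tube in the frame of saddle between -0.006 and 0.006 m and angle between the y axis of tube and the y axis of saddle, either way round below 0.1 rad and contact force between tube and rail above 0.5 N and contact force between tube and the arm below 0.1 N and contact force between tube and the fingers below 0.1 N and value of joint plunger below 0.002 m and contact force between the fingers and knob above 1 N and ((y of roller_stand in the frame of rail above 0 m and value of joint carriage between 0.045 and 0.055 m) or (y of roller_stand in the frame of rail below 0 m and value of joint carriage between -0.055 and -0.045 m))); the arm keeps its last pose, push and grip.
It fails at once if one of the loose bystanders is pushed away (moved more than 30 mm) (distance of any of wrench, screwdriver, hammer, collar, can, spacer from where it was at the start of the episode above 0.03 m).
It also fails if it takes over 48 s, if anything falls off the work surface, if the arm or the gripper's body presses on something with over 40 N, if the wrist force passes 120 N, or if a joint passes its speed limit or range.

## Working session

There is one attempt and no reset: what is moved stays moved. The work goes in short steps, each a Python script; the robot and the scene stay as the last script left them, time stands still between calls to the robot, and variables do not carry over. Pictures are saved under pics/ and viewed, and the job is handed in when it is done.

```bash
ls; mkdir -p pics
python3 - <<'E'
from cell import manip
import cv2,numpy as np
for n in ["scene","side"]:
    s=manip.snapshot(n)
    cv2.imwrite(f"pics/{n}0.png",s["img"][:,:,::-1]); np.savez(f"{n}0.npz",**s)
    R=cv2.Rodrigues(np.array(s["rvec"]))[0]; print(n,-R.T@s["tvec"],R[2],s["fx"])
o=manip.get_obs();print(o)
E
```

```text
pics
scene [ 1.33672416 -0.36345372  1.05903353] [-0.61478239  0.25350048 -0.74684679] 596.9411834180975
side [-0.01665792  0.78001418  0.71928382] [ 0.47289114 -0.70794079 -0.52458918] 481.78894785672446
{'t': 0.1, 'joint_pos': array([-2.15314807e-01,  3.81130794e-01,  1.29815002e+00, -3.84779382e-06,
        1.46362866e+00, -2.15281779e-01]), 'qvel': array([-0.00047498, -0.00243907, -0.00198466,  0.00029716, -0.00213204,
       -0.0014387 ]), 'tau': array([ 3.76895419e-03, -4.49219084e+01, -2.31655884e+01, -2.33104493e-04,
        3.63802450e-03,  7.57992581e-06]), 'ee_pos': array([5.49767887e-01, 3.93743355e-05, 2.55784129e-01]), 'tool_rot': array([-5.53247108e-04,  7.07118159e-01,  7.07095097e-01, -3.56964012e-04]), 'contact_force': array([-0.35872122,  1.26715536, -0.34901737]), 'torque': array([ 0.01377661, -0.00194695, -0.03646802]), 'grip_width': 0.08558045566256785}
```

View pics/scene0.png

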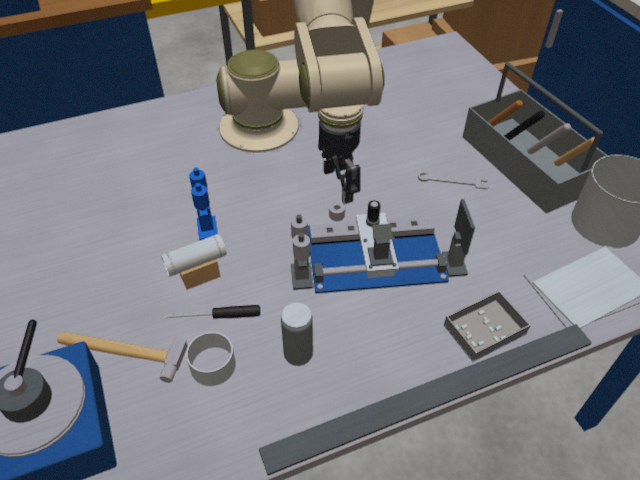

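View pics/side0.png

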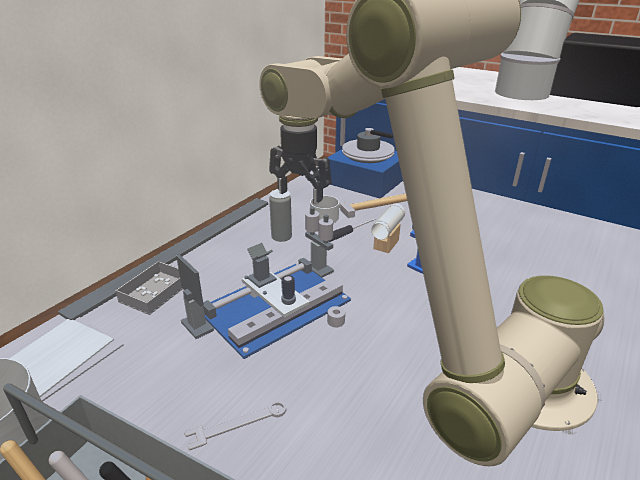

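The grey roller stand is at scene pixel (300,250), at the -y world end of the slide. The blue two-roller look-alike at (203,205) is not meant. The stop plate is at (460,240), the knob at (374,210), the saddle at (382,240), and the tube on its rest at (194,258). I'll enlarge these to confirm and measure them.

```bash
cat > h.py <<'E'
import numpy as np,cv2
def cloud(s):
    z=s["z_map"].astype(float);v,u=np.mgrid[:480,:640]
    P=np.stack([(u-s["cx"])/s["fx"]*z,(v-s["cy"])/s["fy"]*z,z],-1)
    R=cv2.Rodrigues(np.array(s["rvec"]))[0]
    W=(P-np.array(s["tvec"]))@R; W[z==0]=np.nan
    return W
def proj(s,p):
    return cv2.projectPoints(np.array(p,float).reshape(-1,3),s["rvec"],s["tvec"],np.array([[s["fx"],0,s["cx"]],[0,s["fy"],s["cy"]],[0,0,1]],float),None)[0].reshape(-1,2)
def ray(s,uv,zp):
    R=cv2.Rodrigues(np.array(s["rvec"]))[0];c=-R.T@np.array(s["tvec"])
    d=R.T@np.array([(uv[0]-s["cx"])/s["fx"],(uv[1]-s["cy"])/s["fy"],1]);return c+d*(zp-c[2])/d[2]
E
python3 - <<'E'
from h import *
s=dict(np.load("scene0.npz"));W=cloud(s);img=s["img"]
c=cv2.resize(img[150:310,150:490],None,fx=2.35,fy=2.35,interpolation=cv2.INTER_CUBIC);cv2.imwrite("pics/crop0.png",c[:,:,::-1])
for n,(u,v) in dict(knobtop=(374,205),tube=(194,255),bench=(240,280),blue=(400,275),roller=(301,240)).items(): print(n,W[v,u])
hsv=cv2.cvtColor(img,cv2.COLOR_RGB2HSV)
m=(hsv[...,0]>100)&(hsv[...,0]<125)&(hsv[...,1]>150)
m[:, :300]=0;m[:225]=0;m[300:]=0;m[:,470:]=0
print(np.unique(hsv[260:280,400:420].reshape(-1,3),axis=0)[:3])
P=W[m];P=P[np.abs(P[:,2]-.01)<.008];print(len(P),P.min(0),P.max(0))
r=cv2.minAreaRect((P[:,:2]*1000).astype(np.float32));print(r)
# tube
v,u=np.mgrid[:480,:640]
k=(u>155)&(u<235)&(v>225)&(v<285)&(W[...,2]>.06)&(W[...,2]<.12)
T=W[k];print(len(T),np.median(T,0));r=cv2.minAreaRect((T[:,:2]*1000).astype(np.float32));print(r)
E
```

```text
knobtop [0.50744636 0.11125772 0.11030815]
tube [ 0.47939487 -0.29754712  0.08903382]
bench [ 0.50763793 -0.21392037 -0.00459972]
blue [0.6404349  0.11923568 0.00951078]
roller [ 0.58598715 -0.09345788  0.1612077 ]
[[  0   7 154]
 [  0   8 156]
 [  0  12 155]]
3960 [ 0.42197246 -0.07298183  0.00202565] [0.69378744 0.24815773 0.0179052 ]
((560.7697143554688, 96.9366226196289), (300.1036376953125, 199.7303924560547), 72.99720764160156)
1425 [ 0.48095414 -0.29713203  0.09165792]
((469.8503112792969, -296.2911376953125), (53.26994705200195, 131.2574005126953), 2.8516762256622314)
```

View pics/crop0.png

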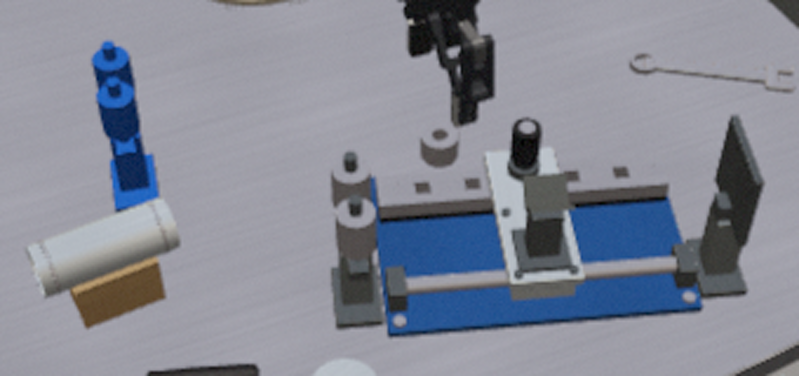

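The enlarged crop confirms it. The grey two-roller stand is at the slide's -y end, next to the index bar on the robot's side. The blue twin stands apart behind the rest, and the tube on the timber rest is the one to lift. The plate fit comes out at 300x200 mm, which gives yaw ≈ -17°. Next I'll refine the tube with a cylinder fit and check the knob.

Run:
```python
from h import *
from scipy.optimize import least_squares
v,u=np.mgrid[:480,:640]
O=np.array([.5608,.0969]);a=np.radians(-17.0);X=np.array([np.cos(a),np.sin(a)]);Y=np.array([-X[1],X[0]])
print("knob",O-.055*X,"saddle",O+.05*X)
for n in ["scene","side"]:
    s=dict(np.load(n+"0.npz"));W=cloud(s)
    k=(np.abs(W[...,0]-.47)<.05)&(np.abs(W[...,1]+.296)<.08)&(W[...,2]>.07)&(W[...,2]<.115)
    T=W[k]
    def f(p): 
        d=np.array([np.cos(p[2]),np.sin(p[2])]);n_=np.array([-d[1],d[0]])
        l=(T[:,:2]-[p[0],-.296])@n_
        return np.hypot(l,T[:,2]-p[1])-.025
    r=least_squares(f,[.47,.075,np.pi/2],loss="soft_l1",f_scale=.002)
    p=r.x;d=np.array([np.cos(p[2]),np.sin(p[2])]);t=(T[:,:2]-[p[0],-.296])@d
    print(n,len(T),p,np.degrees(p[2]),"rms",r.fun.std(),np.percentile(t,[0,1,99,100]))
    q=W-np.array([*(O-.055*X),0]); k=(np.hypot(q[...,0],q[...,1])<.025)&(W[...,2]>.075)&(W[...,2]<.2)
    K=W[k];print(" knob",len(K),K.max(0),K.min(0)); top=K[K[:,2]>np.percentile(K[:,2],97)-.006]; print(top.mean(0))
    q=W-np.array([*(O+.05*X),0]);k=(np.hypot(q[...,0],q[...,1])<.04)&(W[...,2]>.11)&(W[...,2]<.2);K=W[k];l=(K[:,:2]-O);print(" saddle",len(K),np.percentile(l@X,[2,98]),np.percentile(l@Y,[2,98]),K[:,2].max())
    # stands' centres
    for sg in (-1,1):
        c=O+.05*X+sg*.175*Y;q=W-np.array([*c,0]);k=(np.abs(q[...,0])<.06)&(np.abs(q[...,1])<.05)&(W[...,2]>.11)&(W[...,2]<.19);K=W[k]
        if len(K): l=K[:,:2]-O;print(" stand",sg,np.percentile(l@X,[2,98]),np.percentile(l@Y,[2,98]))
```

```text
knob [0.50820324 0.11298044] saddle [0.60861524 0.08228141]
scene 1326 [0.46545336 0.07318657 1.66768714] 95.55143460175718 rms 0.002237532643741257 [-0.06541421 -0.06469013  0.06319678  0.06442186]
 knob 207 [0.52186777 0.12682459 0.11237409] [0.49266951 0.09830616 0.07511987]
[0.50600757 0.11286296 0.10806561]
 saddle 318 [0.02473945 0.0681129 ] [-0.01906384  0.02008232] 0.13571124187288677
 stand -1 [0.01336073 0.09186086] [-0.19148151 -0.15839628]
 stand 1 [0.00337734 0.08715614] [0.17002045 0.17918226]
side 483 [0.46525059 0.07439618 1.67158108] 95.77454089934194 rms 0.0012676181049504614 [-0.06486813 -0.06173422  0.0663114   0.06694784]
 knob 242 [0.51529433 0.13055103 0.11300957] [0.48782618 0.10094676 0.07510092]
[0.50174443 0.11722595 0.10940551]
 saddle 270 [0.02233443 0.0659202 ] [-0.01799279  0.0213061 ] 0.13521709363538376
 stand -1 [0.0021192  0.08011194] [-0.18503119 -0.15510986]
 stand 1 [-0.0007372   0.08262683] [0.17222357 0.18120211]
```

```bash
cat >> h.py <<'E'
from scipy.spatial.transform import Rotation as Ro
def quat(deg):  # tool z down, tool y at angle deg in world xy
    a=np.radians(deg);y=np.array([np.cos(a),np.sin(a),0]);z=np.array([0,0,-1.]);x=np.cross(y,z)
    q=Ro.from_matrix(np.stack([x,y,z],1)).as_quat();return np.array([q[3],*q[:3]])
def save(s,n): cv2.imwrite(f"pics/{n}.png",s["img"][:,:,::-1]); np.savez(n+".npz",**s)
E
python3 - <<'E'
from h import *
from cell import manip
for p,a in [((.4655,-.2965,.083),5.65),((.6086,.0823,.158),-17),((.6086,.0823,.158),163),((.507,.113,.1),73),((.507,.113,.1),-107)]:
    print(a,manip.inverse_kinematics(p,quat(a)))
manip.move_pose([.4655,-.2965,.21],quat(5.65))
save(manip.snapshot("wrist"),"wr1");o=manip.get_obs();print(o["t"],o["ee_pos"],o["joint_pos"])
E
```

```text
5.65 [-7.81685895e-01  5.69249179e-01  1.53471397e+00 -4.44089210e-16
  1.03762951e+00 -8.80296998e-01]
-17 [-5.80985025e-02  5.72680437e-01  1.26223097e+00 -4.44089210e-16
  1.30668125e+00  2.38607470e-01]
163 None
73 [-8.88465321e-03  5.01086853e-01  1.60957457e+00 -4.44089210e-16
  1.03093123e+00 -1.28297501e+00]
-107 [-8.88465321e-03  5.01086853e-01  1.60957457e+00 -4.44089210e-16
  1.03093123e+00  1.85861765e+00]
1.3417 [ 0.46608823 -0.29552071  0.21025183] [-7.79724508e-01  4.21052569e-01  1.37119831e+00  2.29429185e-04
  1.34899349e+00 -8.79754825e-01]
```

View pics/wr1.png

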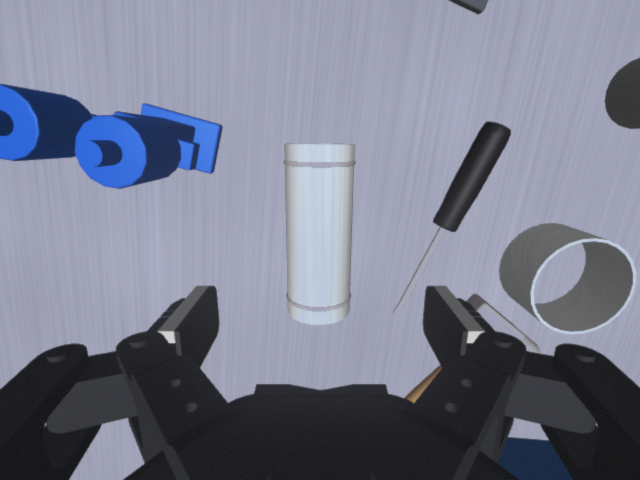

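The wrist view shows the tube upright in the image (columns 285–355, rows 143–323), centred between the fingers. The blue look-alike is at (100,140), to the left. I'll check the tube ends and the clearance to the blue stand.

Run:
```python
from h import *
s=dict(np.load("wr1.npz"));W=cloud(s)
k=(np.abs(W[...,0]-.4655)<.05)&(np.abs(W[...,1]+.2965)<.09)&(W[...,2]>.088)&(W[...,2]<.11);T=W[k]
r=cv2.minAreaRect((T[:,:2]*1000).astype(np.float32));print(len(T),r,T[:,2].max())
s0=dict(np.load("scene0.npz"));W0=cloud(s0)
for s,W in ((s,W),(s0,W0)):
    h=cv2.cvtColor(s["img"],cv2.COLOR_RGB2HSV);b=(h[...,0]>100)&(h[...,0]<125)&(h[...,1]>150)&(W[...,1]<-.15)&(W[...,0]<.5)&(W[...,0]>.2)&(W[...,2]>.05)
    P=W[b];print(P.min(0),P.max(0))
```

```text
10258 ((465.1290283203125, -296.71282958984375), (43.7429084777832, 130.33628845214844), 4.983194351196289) 0.10182970888454822
[ 0.30275222 -0.26251957  0.05020633] [ 0.37782337 -0.21931868  0.17272057]
[ 0.29098571 -0.26292671  0.05007488] [ 0.37981306 -0.22131266  0.1732044 ]
```

Run:
```python
from h import *
from cell import manip
q=quat(5.3)
print(manip.servo_line([.4652,-.2967,.085],vel=.1,rot=q,guard=12))
o=manip.get_obs();print(o["t"],o["ee_pos"],o["contact_force"])
manip.close(40)
o=manip.get_obs();print(o["t"],o["ee_pos"],o["contact_force"],o["grip_width"])
manip.servo_line([.4652,-.2967,.235],vel=.12)
o=manip.get_obs();print(o["t"],o["ee_pos"],o["contact_force"],o["grip_width"])
save(manip.snapshot("wrist"),"wr2");save(manip.snapshot("side"),"sd2")
```

```text
False
2.7417 [ 0.46540499 -0.29687325  0.08554283] [0.6526672  0.19346053 0.90043724]
3.1667 [ 0.46481415 -0.29681833  0.08547113] [-4.1456564  -1.25366927  5.36762837] 0.04888330839026414
4.5667 [ 0.46503628 -0.29652775  0.23427662] [ 1.11122463  0.28797945 -2.78335479] 0.04918948340992603
```

View pics/wr2.png

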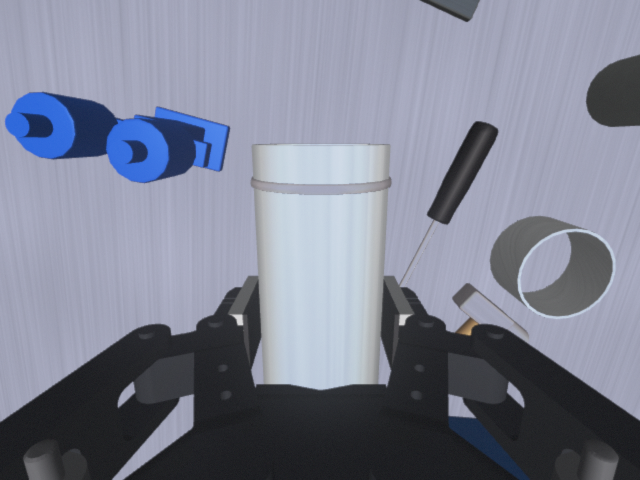

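View pics/sd2.png

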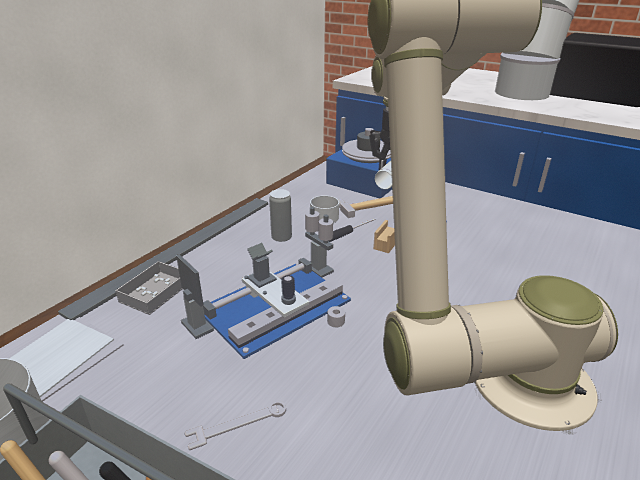

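The tube is lifted level and centred in the jaws, and the rest is empty. On the way I'll view the saddle past the tube with the wrist camera.

Run:
```python
from h import *
from cell import manip
O=np.array([.5608,.0969]);a=np.radians(-17.0);X=np.array([np.cos(a),np.sin(a)]);Y=np.array([-X[1],X[0]])
S=O+.05*X
manip.servo_line([*(S-.13*Y),.29],vel=.2,rot=quat(-17))
manip.hold(.2)
s=manip.snapshot("wrist");save(s,"wr3");o=manip.get_obs();print(o["t"],o["ee_pos"],o["grip_width"])
W=cloud(s);L=(W[...,:2]-O);lx=L@X;ly=L@Y;z=W[...,2]
k=(np.abs(lx-.05)<.05)&(np.abs(ly)<.05)&(z>.115)&(z<.145);print("saddle",k.sum(),np.percentile(lx[k],[1,99]),np.percentile(ly[k],[1,99]),z[k].max())
for y0 in (-.012,0,.012):
  m=k&(np.abs(ly-y0)<.004)
  if m.sum()>5:
    c=np.polyfit(lx[m],z[m],2);print(y0,m.sum(),lx[m].min(),lx[m].max())
    A=lx[m];B=z[m];print("valley",np.median(A[B<np.percentile(B,8)]),B.min())
k=(np.abs(lx+.055)<.03)&(np.abs(ly)<.03)&(z>.1)&(z<.125)
if k.sum(): print("knob top",k.sum(),(lx[k].min()+lx[k].max())/2,(ly[k].min()+ly[k].max())/2,np.ptp(lx[k]),z[k].mean())
```

```text
6.475 [ 0.57051205 -0.04243082  0.28995315] 0.04858756372325452
saddle 3636 [0.02338415 0.06767741] [-0.01941478  0.02023041] 0.13588255510923558
-0.012 689 0.023053854763882144 0.06808367519176282
valley 0.04565461959004015 0.11502019852771889
0 723 0.023384872230877714 0.06785285521930398
valley 0.04571439306514394 0.11500686872815581
0.012 748 0.022965653868051168 0.06767281299290138
valley 0.045784996576448835 0.11503813201900115
knob top 1199 -0.05904864740268338 -0.0008128328228997261 0.027900495314910262 0.10871288490519698
```

View pics/wr3.png

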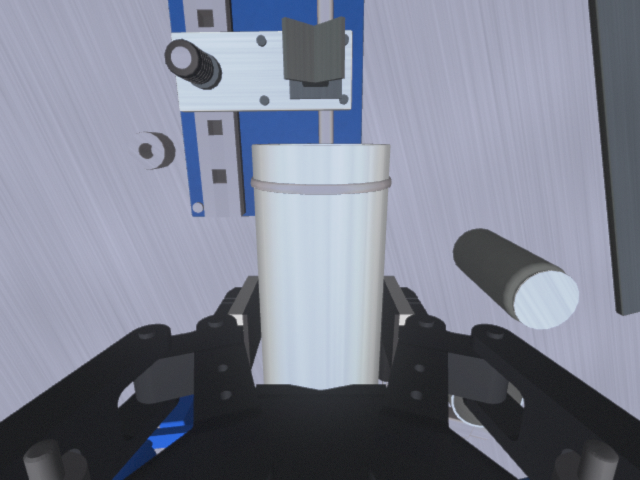

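The wrist view shows the V saddle at (314,50) and the knob at (185,60). Both sit 4 mm nearer the robot than the plate fit implied, and scene and side views agree, so I'll use that.

```bash
python3 - <<'E'
from h import *
from cell import manip
O=np.array([.5608,.0969]);a=np.radians(-17.0);X=np.array([np.cos(a),np.sin(a)]);Y=np.array([-X[1],X[0]])
S=O+.0457*X
q=quat(-17)
manip.servo_line([*S,.21],vel=.15,rot=q); manip.hold(.2)
o=manip.get_obs();print(o["t"],o["ee_pos"],S,o["contact_force"])
print(manip.servo_line([*S,.168],vel=.06,guard=6))
print(manip.servo_line([*S,.159],vel=.02,guard=6))
o=manip.get_obs();print(o["t"],o["ee_pos"],o["contact_force"],o["grip_width"])
save(manip.snapshot("side"),"sd4");save(manip.snapshot("scene"),"sc4")
E
python3 - <<'E'
import cv2
a=cv2.imread("pics/sd4.png")[200:360,170:370];b=cv2.imread("pics/sc4.png")[150:310,280:480]
cv2.imwrite("pics/c4.png",cv2.resize(cv2.hconcat([a,b]),None,fx=2,fy=2,interpolation=2))
E
```

```text
7.8417 [0.60458034 0.08297607 0.21041635] [0.60450313 0.08353861] [ 0.09491084  0.03778468 -2.34523469]
False
True
9.0833 [0.60439013 0.08363244 0.16144711] [-0.58298368  0.19003514  4.00178839] 0.04910385608139111
```

View pics/c4.png

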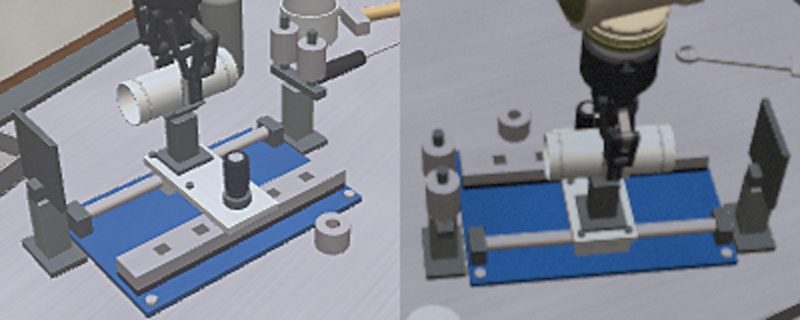

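The tube rests in the V with its contact height as expected. I'll release it, retreat and check.

Run:
```python
from h import *
from cell import manip
O=np.array([.5608,.0969]);a=np.radians(-17.0);X=np.array([np.cos(a),np.sin(a)]);Y=np.array([-X[1],X[0]])
S=O+.0457*X;K=O-.0595*X
manip.ungrasp()
manip.hold(.4)
o=manip.get_obs();print(o["t"],o["ee_pos"],o["contact_force"],o["grip_width"])
manip.servo_line([*S,.26],vel=.15)
# wrist camera view over knob and tube, from the -y side
manip.servo_line([*((S+K)/2-.14*Y),.30],vel=.2)
manip.hold(.2)
s=manip.snapshot("wrist");save(s,"wr5");o=manip.get_obs();print(o["t"],o["ee_pos"])
W=cloud(s);L=(W[...,:2]-O);lx=L@X;ly=L@Y;z=W[...,2]
k=(np.abs(lx-.0457)<.05)&(np.abs(ly)<.1)&(z>.163)&(z<.2);r=cv2.minAreaRect((np.stack([lx[k],ly[k]],1)*1000).astype(np.float32));print("tube",r,z[k].max())
k=(np.abs(lx+.055)<.03)&(np.abs(ly)<.03)&(z>.1)&(z<.125)
print("knob top",k.sum(),(lx[k].min()+lx[k].max())/2,(ly[k].min()+ly[k].max())/2,np.ptp(lx[k]),np.ptp(ly[k]),z[k].mean())
k=(np.abs(lx)<.01)&(np.abs(ly)<.06)&(z>.044)&(z<.056);print("carriage y",np.percentile(ly[k],[1,99]))
```

```text
10.0417 [0.604108   0.08355385 0.16050999] [-0.63909354 -1.13129731 -0.63934192] 0.08532547308025844
12.0333 [ 0.51352688 -0.03440994  0.29963278]
tube ((45.57586669921875, -24.793132781982422), (43.571468353271484, 79.25537872314453), 0.4294980764389038) 0.17698348711622475
knob top 1098 -0.05910378925063099 -0.0010182786398637836 0.027736917524669343 0.027449957200881184 0.10898457562896711
carriage y [-0.03442097  0.03402793]
```

View pics/wr5.png

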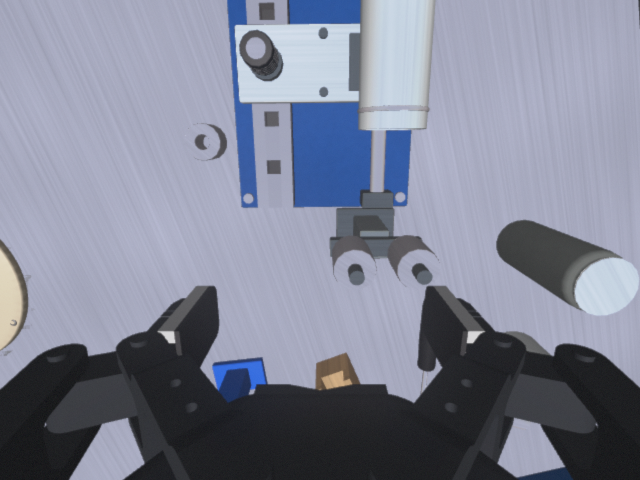

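The tube lies along the slide: its near end is at rail y = -64 mm, so it is centred to about 1 mm. The carriage still spans ±34 mm, at the first hole. The knob is at (257,50), which is rail (-0.059,-0.001). Now for the knob.

Run:
```python
from h import *
from cell import manip
O=np.array([.5608,.0969]);a=np.radians(-17.0);X=np.array([np.cos(a),np.sin(a)]);Y=np.array([-X[1],X[0]])
K=O-.0592*X-.0005*Y
q=quat(73)
manip.move_pose([*K,.25],q)
print(manip.servo_line([*K,.100],vel=.12,guard=10))
manip.hold(.1)
o=manip.get_obs();print(o["t"],o["ee_pos"],K,o["contact_force"])
manip.close(80)
o=manip.get_obs();print(o["t"],o["ee_pos"],o["contact_force"],o["grip_width"])
save(manip.snapshot("side"),"sd6");save(manip.snapshot("scene"),"sc6")
a=cv2.imread("pics/sd6.png")[200:360,170:370];b=cv2.imread("pics/sc6.png")[150:310,280:480]
cv2.imwrite("pics/c6.png",cv2.resize(cv2.hconcat([a,b]),None,fx=2,fy=2,interpolation=2))
```

```text
False
14.7 [0.50430201 0.11374563 0.10053997] [0.50404057 0.11373025] [-0.41749933 -0.23720828 -0.10803027]
15.275 [0.50406416 0.11372922 0.10002897] [ 0.15101952 -0.61374362 -0.54866611] 0.025804289324756823
```

View pics/c6.png

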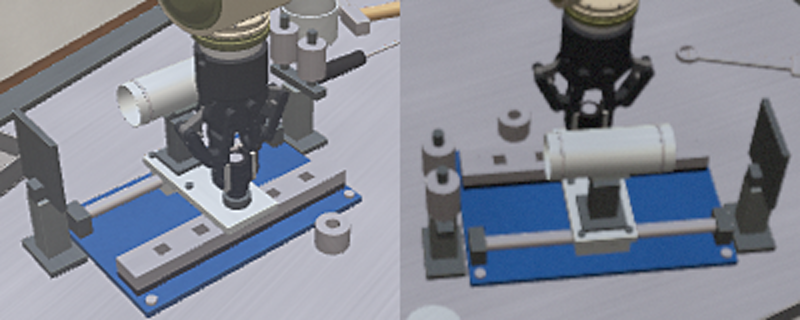

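The knob is gripped squarely and the tube is undisturbed. I'll pull up to about 17.5 mm lift.

Run:
```python
from h import *
from cell import manip
p=manip.get_obs()["ee_pos"]
manip.servo_line([p[0],p[1],p[2]+.0135],vel=.02)
manip.hold(.2)
o=manip.get_obs();print(o["t"],o["ee_pos"],o["ee_pos"][2]-p[2],o["contact_force"],o["grip_width"])
s=manip.snapshot("side");save(s,"sd7");save(manip.snapshot("scene"),"sc7")
a=cv2.imread("pics/sd7.png")[200:360,170:370];b=cv2.imread("pics/sc7.png")[150:310,280:480]
cv2.imwrite("pics/c7.png",cv2.resize(cv2.hconcat([a,b]),None,fx=2,fy=2,interpolation=2))
```

```text
16.4 [0.50397841 0.11375041 0.11336108] 0.013334719214172841 [  3.34000621  -0.21170865 -11.26763726] 0.026630313220546778
```

View pics/c7.png

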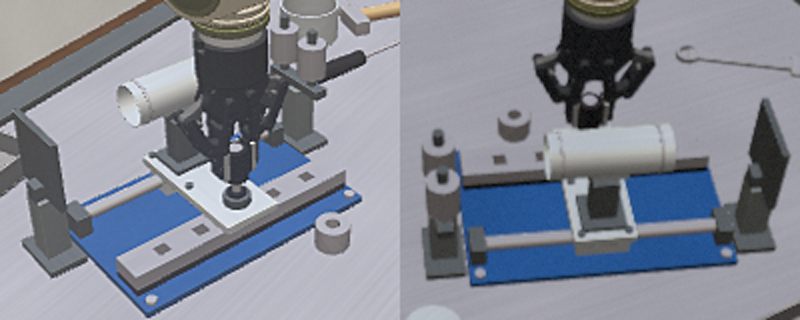

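The pin is clear: about 11 N, roughly 16 mm lift. Now slide 50 mm towards the roller stand.

Run:
```python
from h import *
from cell import manip
O=np.array([.5608,.0969]);a=np.radians(-17.0);X=np.array([np.cos(a),np.sin(a)]);Y=np.array([-X[1],X[0]])
p=manip.get_obs()["ee_pos"]
T=p.copy();T[:2]-=.0495*Y
manip.servo_line(T,vel=.05)
manip.hold(.2)
o=manip.get_obs();print(o["t"],o["ee_pos"]-p,(o["ee_pos"][:2]-O)@Y,o["contact_force"],o["grip_width"])
T[2]=.100
print(manip.servo_line(T,vel=.02));
o=manip.get_obs();print(o["t"],o["ee_pos"],o["contact_force"])
s=manip.snapshot("side");save(s,"sd8");save(manip.snapshot("scene"),"sc8")
a=cv2.imread("pics/sd8.png")[200:360,170:370];b=cv2.imread("pics/sc8.png")[150:310,280:480]
cv2.imwrite("pics/c8.png",cv2.resize(cv2.hconcat([a,b]),None,fx=2,fy=2,interpolation=2))
```

```text
17.8417 [-0.01428392 -0.04822867  0.00015619] -0.05079906278173095 [  4.14258619  -2.31092859 -11.45787592] 0.026368606449086573
False
18.6583 [0.48991318 0.0663489  0.1004332 ] [ 5.09384816 -1.62272817  0.07695259]
```

View pics/c8.png

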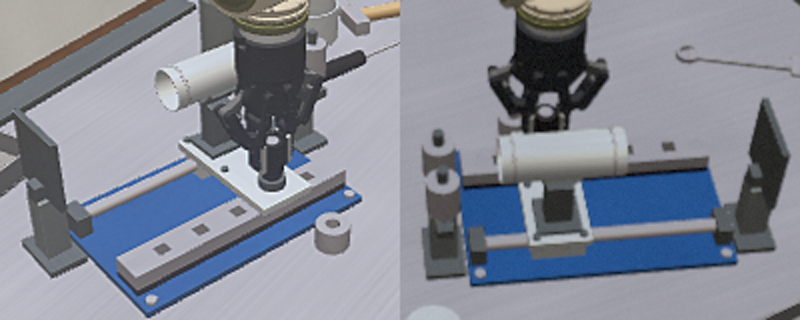

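The pin has dropped into the hole: near-zero force at the rest height, and the next hole is now under the carriage. Push home.

Run:
```python
from h import *
from cell import manip
O=np.array([.5608,.0969]);a=np.radians(-17.0);X=np.array([np.cos(a),np.sin(a)]);Y=np.array([-X[1],X[0]])
p=manip.get_obs()["ee_pos"];T=p.copy()
for dz in (.002,.003,.004,.005,.006,.007,.008,.009):
    T[2]=p[2]-dz;manip.servo_line(T,vel=.01);manip.hold(.1)
    o=manip.get_obs();print(dz,round(o["t"],2),o["ee_pos"][2]-p[2],o["contact_force"],o["grip_width"])
    if o["contact_force"][2]>14: break
manip.hold(.5)
o=manip.get_obs();print(o["t"],o["ee_pos"],o["contact_force"])
s=manip.snapshot("side");save(s,"sd9");save(manip.snapshot("scene"),"sc9")
s0=dict(np.load("scene0.npz"));s1=dict(np.load("sc9.npz"))
W=cloud(s1);L=W[...,:2]-O;lx=L@X;ly=L@Y;z=W[...,2]
k=(np.abs(lx-.0457)<.04)&(np.abs(ly+.05)<.09)&(z>.145)&(z<.2);P=np.stack([lx[k],ly[k]],1)*1000
r=cv2.minAreaRect(P.astype(np.float32));print("tube",r,z[k].max())
k=(np.abs(lx)<.1)&(np.abs(ly+.05)<.06)&(z>.046)&(z<.055);print("carriage",np.percentile(ly[k],[1,99]))
a=cv2.imread("pics/sd9.png")[200:360,170:370];b=cv2.imread("pics/sc9.png")[150:310,280:480]
cv2.imwrite("pics/c9.png",cv2.resize(cv2.hconcat([a,b]),None,fx=2,fy=2,interpolation=2))
```

```text
0.002 19.18 -0.0018577012797334203 [ 3.24528836 -1.31180739  2.0352587 ] 0.026104364943966552
0.003 19.52 -0.0029324006556647603 [ 3.1334106  -1.72015199  4.15174946] 0.02656600275788288
0.004 19.88 -0.0037021055582423107 [ 2.16841141 -2.22522787  6.94861118] 0.026085712489318007
0.005 20.23 -0.003805306875547282 [-1.52107796 -1.08229602 15.91424182] 0.0262614745461144
20.725 [0.4900863 0.066468  0.0965491] [ 0.480576   -0.7220797  15.82052566]
tube ((48.43217086791992, -48.27799987792969), (129.5831756591797, 53.7449951171875), 88.6358871459961) 0.17760065725540666
carriage [-0.0828044  -0.01428472]
```

View pics/c9.png

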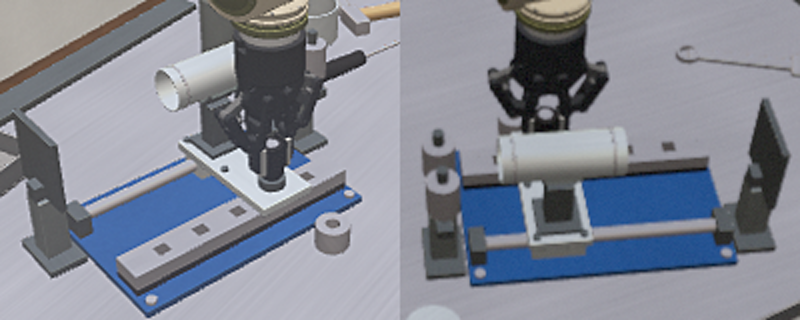

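View pics/sc9.png

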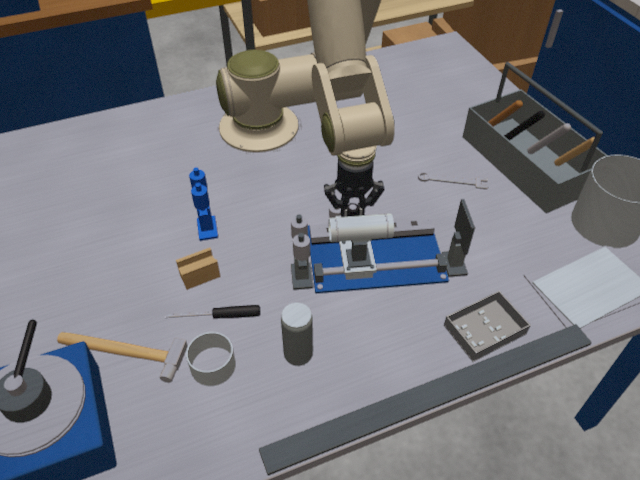

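The plunger met a hard stop after 3.8 mm of travel with 16 N held. The carriage is centred at about -48.5 mm and the tube at about -48 mm. The bystanders sit where they started.

Run:
```python
from cell import manip
manip.job_done()
```

```text
the job is handed in; nothing more can be done
```

The tube is in the V saddle, the carriage is locked at the next hole towards the grey roller stand (the rail's -y end), and I handed in while holding the plunger home. The robot clock read 20.7 s of the 48 s allowed. The job reports no verdict.

**Tube placing:** after release, the wrist camera put the tube about 1 mm off centre lengthwise and within 0.5° of the slide. The carriage was still at its first hole.

**Slide and lock:** I pulled the pin up to about 16 mm lift, slid the carriage 50 mm and lowered the pin. It dropped into the hole with almost no force.

**Last checks:**
- **Plunger:** it met a hard stop after 3.8 mm of travel below rest, with about 16 N held and the knob still gripped.
- **Carriage:** about -48.5 mm from its start in the scene camera, and about -50 mm by the arm's own position.
- **Tube:** at -48 mm along the slide, aligned within about 1.5° and still in the saddle.
- **Bystanders:** they look unmoved in the final scene picture. The spacer is partly hidden there but looks unmoved in the side view.

**Disagreement:** the blue-plate fit put the knob and saddle 4 mm farther from the robot than the direct camera views did. I used the direct views, and the placing and the knob grasp both fitted them.

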